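Centre the jar on the kitchen scale and tare it

TASK

The open glass jar on the kitchen scale has been sterilised for jam, so do not pick it up or grip it: with light, low taps of the fingertips nudge it from the edge of the round pan to the middle, inside the dark ring, without tipping it or knocking it off the pan. Only then, with nothing touching the jar, press the scale's orange tare key right down and let it go. Leave the black key, the sugar jar, the scoop and the gold lid alone.

Things in the scene. Friction and masses are not known exactly. Their poses are not given: they have to be found in the camera images.
- jar: open, empty glass jar upright on the pan, 53 mm in diameter, 109 mm high, straight walls, 80 to 170 g. Origin: centre of its underside, z up. It starts 24 to 31 mm off the pan's middle in any direction, partly over the pan's edge. Friction on the pan 0.3 to 0.5: it slides when tapped in its lower 45 mm and may tip when pushed above half its height. A finger force over 8 N fails.
- pan: round flat metal pan of the scale, 96 mm in diameter, 6 mm thick, fixed on the scale, its top 38 mm above the worktop and 13 mm above the scale's housing; a thin dark ring of 66 mm inner and 70 mm outer diameter is printed concentric on it. Origin: centre of its underside, z up (the pan's yaw means nothing)
- pan_centre (a point): the middle of the pan's top surface, where the middle of the jar's underside belongs
- scale: compact white kitchen scale, 180 mm (its x) by 140 mm (its y), housing 25 mm high, fixed to the worktop. Origin: centre of its underside; its -x points to its front, with the grey panel, the display and the two keys; the pan's axis is at x = +22 mm
- tare_key (a joint): travel of the orange tare key, m: 0 up, 0.0035 fully down; a spring of 0.7 N at rest and about 3 N fully down brings it back up
- tare_key_top (a point): middle of the top of the orange tare key (20 mm along the scale's x by 25 mm along its y); 32 mm above the worktop, 7 mm above the housing; it lies at x = -68, y = +48 mm of the scale (the left of the two keys as seen from the scale's front). It is pressed straight down
- power_key (a joint): travel of the black power key, the same kind of key: 0 up, 0.0035 down. Not to be pressed
- power_key_top (a point): middle of the top of the black power key, at x = -68, y = -48 mm of the scale, the same size and height as the orange one
- sugar_jar: bystander: closed glass jar with black lid, 70 mm in diameter, 145 mm high; origin: centre of its underside
- scoop: bystander: small white measuring scoop lying on the worktop, 42x122x30 mm; origin: centre of its underside
- jar_lid: bystander: gold screw lid lying on the worktop, 63 mm in diameter, 13 mm high; origin: centre of its underside
There are look-alikes about, which are no part of the job. Leave any purple look-alike of the jar alone.

How it is judged:
On the way, in this order (a step that is already met when the one before it is completed fails the run):
1. the jar stands upright and still in the middle of the pan (axis within 8 mm), touched by nothing but the pan (horizontal distance between jar and pan_centre below 0.008 m and angle between jar's own z axis and vertical below 0.05 rad and z of jar in the frame of pan between 0.003 and 0.01 m and linear speed of jar below 0.02 m/s and contact force between each of the arm, the fingers and jar below 0.05 N), for 0.3 s.
2. with the jar still centred and untouched, the orange tare key is pressed right down (all of step 1 and value of joint tare_key above 0.0027 m), for 0.05 s.
At the end, for the whole second after the job is handed in: The jar stands upright (within 3 degrees) and at rest on the pan, its axis within 8 mm of the pan's middle; both keys are up again (horizontal distance between jar and pan_centre below 0.008 m and angle between jar's own z axis and vertical below 0.05 rad and z of jar in the frame of pan between 0.003 and 0.01 m and linear speed of jar below 0.02 m/s and value of joint each of tare_key, power_key below 0.0008 m); the robot touches nothing.
It fails at once if the jar is lifted off the pan or slides off it (z of jar in the frame of pan above 0.018 m or z of jar in the frame of pan below 0.001 m or horizontal distance between jar and pan_centre above 0.046 m).
It fails at once if the jar is tipped by more than 17 degrees (angle between jar's own z axis and vertical above 0.3 rad).
It fails at once if the jar is pinched or struck (more than 8 N) (contact force between any of the fingers, the arm and jar above 8 N).
It fails at once if the tare key is pressed while the jar is not in the middle (more than 10 mm off), or the black key is pressed (value of joint power_key above 0.002 m or (value of joint tare_key above 0.002 m and horizontal distance between jar and pan_centre above 0.01 m)).
It fails at once if the sugar jar, the scoop or the gold lid is moved by more than 2 cm (distance of any of sugar_jar, scoop, jar_lid from where it was at the start of the episode above 0.02 m).
It also fails if it takes over 38 s, if anything falls off the work surface, if the arm or the gripper's body presses on something with over 40 N, if the wrist force passes 120 N, or if a joint passes its speed limit or range.

ROBOT

A 7-joint arm with a two-finger parallel gripper is mounted at the origin on the work surface; the furniture and walls round the work are solid. World frame = base frame: x ahead of the robot, y to its left, z up, the work surface at z = 0. Lengths are in m, angles in rad, forces in N, time in s.
With the tool pointing down it reaches from about 0.425 to 0.975 m from the base axis. Payload 16.7 kg.
Tool frame: the origin (TCP) lies at the very end of the fingers, on their centre line; the grasp point (between the pads) lies 19 mm behind it; z points along the fingers, y is the line along which they close (so a half turn about z gives the same grasp; the last joint's range is limited). The gripper opens to 85 mm and grips with 20 to 120 N. Pads are 22 mm wide; open, the fingers measure 114 mm over their backs; the gripper's body (76 mm by 85 mm) begins 54 mm behind the grasp point. The pads swing forward as they close: fully open they stand 13 mm farther back than shut.
Start: joints at [-1.496, 0.426, 0.074, 1.606, -0.034, 1.111, -0.067], TCP at [0.15, 0.658, 0.231] pointing down, gripper open.
Joint ranges: [-2.85, 2.85], [-0.5, 2.14], [-1.23, 1.37], [0.21, 2.46], [-1.02, 4.16], [0.16, 2.05], [-2.73, 2.73]. Speed limits (rad/s): [1.89, 1.89, 2.39, 2.39, 3.01, 3.01, 3.01].

INTERFACE

Orientations are given as a rotation vector (axis times angle).
In Python, from bench import * gives the robot as it stands.
- The arm moves only by the shell command python3 -m crank 'ROWS' [OPENING]. ROWS is JSON, a list that holds one entry, the list of rows, each a list of 6 numbers: the shift along the tool's x, y, z in mm, then the turn, a rotation vector about the tool's x, y, z in rad. In form: [[[x, y, z, ax, ay, az], ...]]. A call has 1 to 10 rows; each row shifts and turns the commanded pose from where the row before left it, along the tool's axes as they then stand; what a row does not reach is not made up. A row lasts 1/8 s, in which the tool goes at most 62.5 mm and 10.7 degrees, less where a joint would pass 70% of its speed; a pose out of reach is approached as far as the arm can. A call with a gripper value outside its range is refused whole. OPENING is the closure, from 0 (fully open) to 1 (shut), set as the call begins (- or left out, the last holds). The fingers move at their own pace and stop on an object; the grip force is fixed at half the most. Time passes only in rows, so rows that do not move let the fingers close. It gives the time, the measured TCP pose, the force, the opening and the grip force at its end, in the units of the state.
- observe(): the state, without advancing time (a new reading comes with each control period).
- get_image(name): name is "scene" or "top" or "wrist"; returns a dict with "img" (480x640x3 uint8, red, green, blue), "range_z" (480x640 float32, m along the optical axis (not along the pixel's ray), 0 where there is no reading), "intrinsics" (3x3 intrinsics, pixels), "R" (3x3) and "t" (3): a world point X has camera coordinates R X + t. Camera axes: x right, y down, z forward; pixel columns grow to the right and rows downward; lengths in m; the calibration is good to about 2 mm. A picture is of the moment at which its call begins.
- close_job(): hands the job in; it is judged then, once.
Trained networks look in a picture, given as the dict that the camera call returned (one of the last four; its "shot" number tells which), for a name from the list of things; names that differ only in an ending like _2 or _b are one class to them, and where a whole thing is asked for, a point or a joint stands for the part that bears it (a point fixed in the world has none). Each returns a list of dicts, best first, with "p" (0 to 1); they miss things now and then, are a little off and sometimes report something else, mostly with a low value. They report only what shows in the picture. A call takes as long as a camera call. They do not tell look-alikes from the thing itself.
- recognise(picture, thing): "location" ([x, y, z] in m, in world coordinates, good to about 4 mm: the middle of the surface that is visible of it).
- regions_of(picture, thing): "mask" (480x640 bool, what is visible of it).
The state is a dict: "time_s": time; "joints": joint angles; "joint_vel": joint speeds; "joint_efforts": joint torques, N m; "ee_pos": TCP position; "orientation": TCP orientation; "ft_force": force on the tool from outside, world axes, zero at the start; "ft_torque": the same for the moment, N m; "gripper_width": opening from 0.0 (shut) to 1.0 (fully open); "finger_force": force on a finger pad.
Only numpy, scipy, OpenCV 4.12 (cv2) and the standard library are available. Lean on these libraries where they do the work, as an engineer would, in place of code of your own. Each camera call takes 0.05 s, during which the arm holds its last target. There are 200 camera calls.

## Working session

There is one attempt and no reset: what is moved stays moved. The work goes in short steps, Python scripts to look and compute and a shell command to move; the robot and the scene stay as the last step left them, time stands still between calls to the robot, and variables do not carry over. Pictures are saved under pics/ and viewed, at most 13 in all, crops included, and the job is handed in when it is done.

```bash
mkdir -p pics
cat > h.py <<'E'
from bench import *
import numpy as np, cv2
def save(p,n,crop=None,s=1):
    im=p["img"][:,:,::-1]
    if crop: x0,y0,x1,y1=crop; im=im[y0:y1,x0:x1]
    cv2.imwrite("pics/"+n,cv2.resize(im,None,fx=s,fy=s,interpolation=cv2.INTER_CUBIC))
def proj(p,X):
    c=p["R"]@np.array(X)+p["t"]; u=p["intrinsics"]@c; return u[:2]/u[2]
def ray_z(p,uv,z):
    d=np.array(p["R"]).T@np.linalg.inv(p["intrinsics"])@np.array([uv[0],uv[1],1.]); c=-np.array(p["R"]).T@p["t"]
    return c+d*(z-c[2])/d[2]
def cloud(p,mask):
    v,u=np.nonzero(mask&(p["range_z"]>0)); z=p["range_z"][v,u]
    c=np.linalg.inv(p["intrinsics"])@np.vstack([u,v,np.ones(len(u))])*z
    return (np.array(p["R"]).T@(c-np.array(p["t"])[:,None])).T
E
python3 - <<'E'
from h import *
o=observe(); print(o["ee_pos"],o["orientation"],o["time_s"])
for c in ("top","scene"):
    p=get_image(c); save(p,c+"0.png")
    print(c,"cam",-np.array(p["R"]).T@p["t"])
    for n in ("jar","pan","scale","tare_key","power_key","sugar_jar","scoop","jar_lid"):
        for r in recognise(p,n)[:3]: print(n,round(r["p"],2),np.round(r["location"],3),np.round(proj(p,r["location"])))
E
```

```text
[0.14976883 0.65775927 0.23059586] [-3.50868178e-01 -3.12190830e+00  2.03859249e-03] 0.0
top cam [0.34586615 0.01168836 1.23451921]
jar 0.92 [ 0.451 -0.14   0.087] [404. 236.]
jar 0.8 [0.525 0.047 0.052] [309. 199.]
pan 0.7 [ 0.422 -0.164  0.04 ] [413. 253.]
scale 0.59 [ 0.449 -0.116  0.03 ] [389. 239.]
tare_key 0.52 [ 0.52  -0.098  0.033] [381. 204.]
tare_key 0.27 [ 0.42  -0.167  0.038] [414. 254.]
power_key 0.41 [ 0.443 -0.047  0.032] [355. 241.]
sugar_jar 0.72 [0.5   0.235 0.146] [207. 203.]
sugar_jar 0.46 [0.422 0.144 0.008] [262. 250.]
scoop 0.75 [0.422 0.143 0.012] [262. 251.]
jar_lid 0.81 [0.381 0.25  0.011] [210. 270.]
scene cam [0.07533724 0.54040995 0.63670983]
jar 0.85 [ 0.44  -0.116  0.11 ] [358. 191.]
jar 0.85 [0.516 0.06  0.072] [271. 239.]
pan 0.96 [ 0.419 -0.158  0.036] [374. 215.]
scale 0.62 [ 0.43  -0.098  0.022] [354. 233.]
tare_key 0.53 [ 0.518 -0.103  0.031] [321. 212.]
power_key 0.6 [ 0.442 -0.047  0.032] [336. 240.]
sugar_jar 0.98 [0.487 0.259 0.106] [199. 300.]
scoop 0.7 [0.419 0.143 0.023] [285. 308.]
jar_lid 0.64 [0.373 0.254 0.013] [264. 371.]
```

Run:
```python
import cv2
a=cv2.imread("pics/top0.png")[160:300,180:460]; b=cv2.imread("pics/scene0.png")[130:400,160:440]
a=cv2.resize(a,(560,280),interpolation=cv2.INTER_CUBIC); b=cv2.resize(b[:150],(560,300),interpolation=cv2.INTER_CUBIC)
import numpy as np
cv2.imwrite("pics/both.png",np.vstack([a,b]))
```

```text
(no output)
```

View pics/both.png

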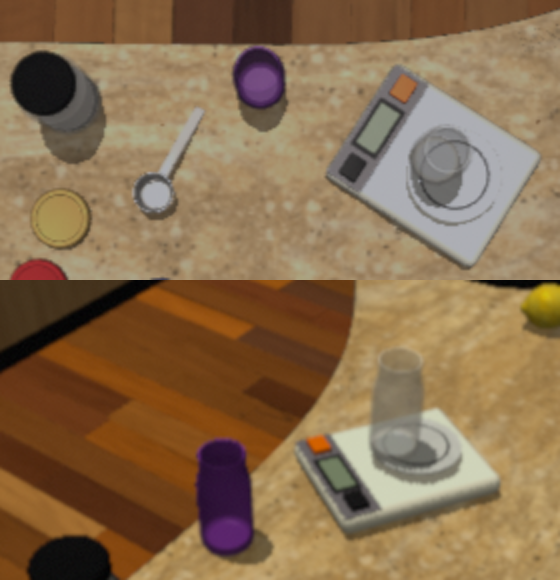

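View pics/scene0.png

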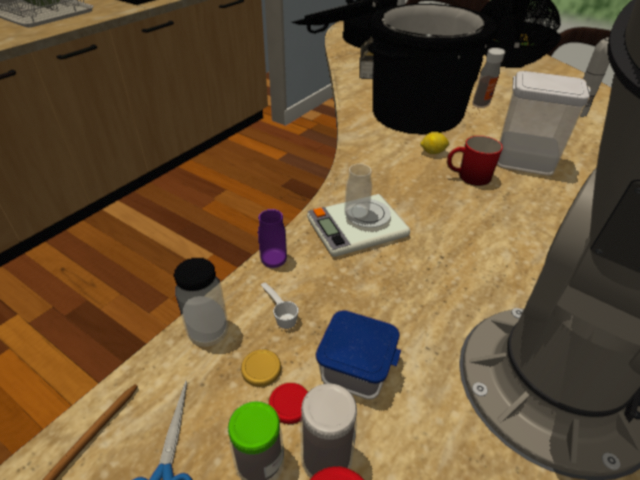

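Candidates for the jar are the clear glass on the scale (scene 358,191; top 404,236) and the purple look-alike off the scale (scene 271,239; top 309,199). I choose the clear one. Next I move over for close wrist views.

```bash
cat >> h.py <<'E'
from scipy.spatial.transform import Rotation as Ro
def shift(d,o=None):
    o=o or observe(); return np.round(Ro.from_rotvec(o["orientation"]).inv().apply(d)*1000,1)
E
python3 - <<'E'
from h import *
o=observe();R=Ro.from_rotvec(o["orientation"]).as_matrix();print(R.round(2))
p0=o["ee_pos"];w1=np.array([.47,.3,.33]);w2=np.array([.47,-.06,.36])
print(shift(w1-p0),shift(w2-w1))
p=get_image("wrist");C=-np.array(p["R"]).T@p["t"];print("cam in tool",R.T@(C-p0),"axis",R.T@p["R"][2],p["intrinsics"])
E
```

```text
[[-0.98  0.22 -0.  ]
 [ 0.22  0.98 -0.  ]
 [ 0.   -0.   -1.  ]]
[-391.7 -278.1  -98.7] [ -79.9 -351.   -30. ]
cam in tool [ 6.78500736e-02 -6.91702939e-05 -1.43010726e-01] axis [-2.68214407e-01 -1.71715331e-05  9.63359243e-01] [[387.58062153   0.         320.44413484]
 [  0.         387.58062153 246.27778819]
 [  0.           0.           1.        ]]
```

```bash
python3 -m crank '[[[-44,-31,-11,0,0,0],[-44,-31,-11,0,0,0],[-44,-31,-11,0,0,0],[-44,-31,-11,0,0,0],[-44,-31,-11,0,0,0],[-44,-31,-11,0,0,0],[-44,-31,-11,0,0,0],[-44,-31,-11,0,0,0],[-40,-30,-11,0,0,0]]]' 1
python3 -m crank '[[[-12,-50,-4,0,0,0],[-12,-50,-4,0,0,0],[-12,-50,-4,0,0,0],[-12,-50,-4,0,0,0],[-12,-50,-4,0,0,0],[-12,-50,-4,0,0,0],[-8,-50,-4,0,0,0],[0,0,0,0,0,0]]]'
python3 - <<'E'
from h import *
o=observe();print(o["ee_pos"],o["orientation"],o["joints"].round(2) if hasattr(o["joints"],'round') else o["joints"])
p=get_image("wrist");save(p,"w1.png")
for n in ("jar","pan","tare_key","power_key"):
    for r in recognise(p,n)[:2]: print(n,round(r["p"],2),np.round(r["location"],3),np.round(proj(p,r["location"])))
E
```

```text
time_s: 2.08
ee_pos: [0.4714, 0.2984, 0.3309]
orientation: [0.351, 3.122, 0.001]
ft_force: [0.2, 1.2, 0.4]
gripper_width: -0.001
finger_force: 0.0
time_s: 3.08
ee_pos: [0.4702, -0.0627, 0.359]
orientation: [0.36, 3.12, 0.001]
ft_force: [-0.2, 1.5, 0.4]
gripper_width: 0.001
finger_force: 0.0
[ 0.47022403 -0.06270429  0.35899266] [3.59536709e-01 3.11967811e+00 9.83090913e-04] [-0.63 -0.05  0.61  1.89  0.03  1.29  1.32]
jar 0.96 [0.525 0.044 0.073] [423. 227.]
pan 0.66 [ 0.412 -0.157  0.037] [231. 167.]
tare_key 0.56 [ 0.52  -0.098  0.031] [302. 241.]
power_key 0.66 [ 0.441 -0.055  0.031] [321. 170.]
```

View pics/w1.png

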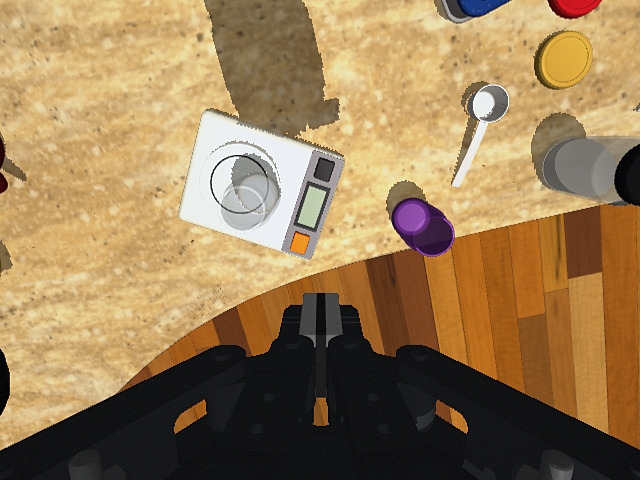

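The wrist view shows the scale at (262,185), the ring at about (237,183), the clear jar at (245,195), the orange key at (301,242) and the black key at (323,168). The purple look-alike is away at (423,227). Now a close crop.

Run:
```python
import cv2
a=cv2.imread("pics/w1.png")[130:240,190:300]
cv2.imwrite("pics/w1c.png",cv2.resize(a,(594,594),interpolation=cv2.INTER_CUBIC))
```

```text
(no output)
```

View pics/w1c.png

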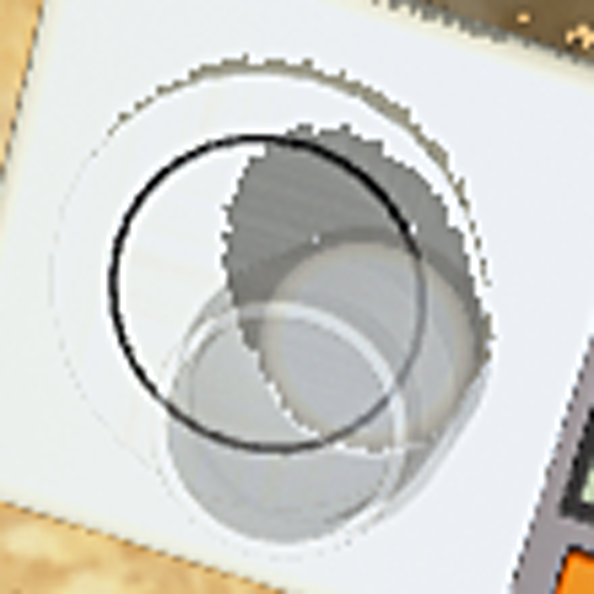

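Run:
```python
from h import *
p=get_image("wrist")
f=lambda x,y:(190+x/5.4-.4,130+y/5.4-.4)
ring=ray_z(p,f(268,292),.038);b=ray_z(p,f(371,345),.038);t=ray_z(p,f(287,425),.147)
print("ring",ring,"base",b,"rim",t, "off",(b-ring)*1e3)
m={}
for c in ("wrist","top","scene"):
    q=p if c=="wrist" else get_image(c)
    hsv=cv2.cvtColor(q["img"],cv2.COLOR_RGB2HSV)
    mm=((hsv[...,0]>5)&(hsv[...,0]<16)&(hsv[...,1]>190)&(hsv[...,2]>170)).astype(np.uint8)
    k=proj(q,[.52,-.1,.032]).astype(int);w=np.zeros_like(mm);w[k[1]-14:k[1]+15,k[0]-14:k[0]+15]=1
    v,u=np.nonzero(mm*w);m[c]=(u.mean(),v.mean());P=cloud(q,(mm*w)>0);print(c,len(u),"tare",ray_z(q,m[c],.032),"depth",np.median(P,0))
    for n in("pan","jar","scale"):
        r=[r for r in regions_of(q,n)]
        for r in r[:2]:
            P=cloud(q,r["mask"]);print(n,round(r["p"],2),len(P),np.median(P,0).round(3),P.min(0).round(3),P.max(0).round(3))
```

```text
ring [ 0.43369069 -0.14848483  0.038     ] base [ 0.44994828 -0.12946166  0.038     ] rim [ 0.44930791 -0.12673151  0.147     ] off [16.25759647 19.02317233  0.        ]
wrist 55 tare [ 0.51993743 -0.10145218  0.032     ] depth [ 0.5183037  -0.10055091  0.03233914]
pan 0.8 2718 [ 0.415 -0.159  0.039] [ 0.387 -0.206  0.024] [ 0.461 -0.106  0.148]
jar 0.84 2834 [ 0.451 -0.138  0.108] [ 0.423 -0.157  0.042] [ 0.475 -0.106  0.15 ]
jar 0.6 2594 [0.527 0.045 0.074] [ 0.501  0.018 -0.902] [0.923 0.272 0.112]
scale 0.79 10966 [ 0.446 -0.108  0.026] [ 0.34  -0.252 -0.002] [ 0.554 -0.024  0.149]
top 0 tare [nan nan nan] depth [nan nan nan]
jar 0.66 689 [0.53  0.048 0.05 ] [ 0.5    0.021 -0.004] [0.568 0.077 0.115]
scene 52 tare [ 0.52301129 -0.10262238  0.032     ] depth [ 0.52068167 -0.10035048  0.03450451]
pan 0.76 546 [ 0.415 -0.155  0.041] [ 0.386 -0.211  0.026] [ 0.448 -0.106  0.056]
jar 0.95 1505 [0.516 0.059 0.073] [ 0.501 -0.94  -0.903] [1.445 0.073 0.113]
jar 0.9 1347 [ 0.441 -0.115  0.109] [ 0.422 -0.314  0.002] [ 0.517 -0.104  0.151]
scale 0.58 2927 [ 0.433 -0.099  0.027] [ 0.343 -0.258 -0.   ] [ 0.548 -0.024  0.042]<stdin>:12: RuntimeWarning: Mean of empty slice.
  ret = ret.dtype.type(ret / rcount)
  return _methods._mean(a, axis=axis, dtype=dtype,
  ret = um.true_divide(
```

```bash
python3 -m crank '[[[0,0,0,0,0,-0.165],[0,0,0,0,0,-0.165],[0,0,0,0,0,-0.165],[0,0,0,0,0,-0.165],[0,0,0,0,0,-0.165],[0,0,0,0,0,-0.165],[0,0,0,0,0,-0.15],[0,0,0,0,0.175,0],[0,0,0,0,0.175,0],[0,0,0,0,0.175,0]]]'
cat >> h.py <<'E'
C=np.array([.4337,-.1485,.038])
def st():
    o=observe();R=Ro.from_rotvec(o["orientation"]).as_matrix()
    print("t",round(o["time_s"],2),"pos",np.round(o["ee_pos"],4),"j",np.round(o["joints"],2),"F",np.round(o["ft_force"],1))
    print("x",R[:,0].round(2),"y",R[:,1].round(2),"z",R[:,2].round(2));return o,R
E
python3 -c "
from h import *
st()"
```

```text
time_s: 5.18
ee_pos: [0.4711, -0.0587, 0.3589]
orientation: [1.171, -2.376, 0.319]
ft_force: [-0.1, -1.0, -0.1]
gripper_width: 0.0
finger_force: 0.0
t 5.17 pos [ 0.4711 -0.0587  0.3589] j [-0.74  0.23  0.6   1.75  0.24  1.59  2.31] F [-0.1 -1.  -0.1]
x [-0.53 -0.68  0.51] y [-0.79  0.61 -0.  ] z [-0.31 -0.4  -0.86]
```

```bash
python3 -m crank '[[[0,0,0,0,0.08,0],[0,0,0,0,0,0]]]' >/dev/null
python3 - <<'E'
from h import *
o,R=st();J=np.array([.4497,-.1285,.048]);d=C-J;d[2]=0;print("dist",np.linalg.norm(d));d/=np.linalg.norm(d)
T=J-d*.070;print("d",d,"T",T)
print(R.T@(T+[0,0,.1]-o["ee_pos"])*1e3,R.T@[0,0,-100],"tool of d",R.T@d,"yaw err",R[:,1]@d)
E
```

```text
t 5.42 pos [ 0.4711 -0.0579  0.3573] j [-0.75  0.27  0.59  1.74  0.26  1.62  2.31] F [0.7 0.3 0.9]
x [-0.5  -0.65  0.57] y [-0.79  0.61  0.  ] z [-0.35 -0.45 -0.82]
dist 0.025612496949731396
d [-0.62469505 -0.78086881  0.        ] T [ 0.49342865 -0.07383918  0.048     ]
[-120.20553782  -27.56935776  171.34425995] [-5.70650288e+01 -6.49220922e-02  8.21192930e+01] tool of d [0.82098745 0.02193193 0.57052484] yaw err 0.021931925834758836
```

```bash
python3 -m crank '[[[-30,-7,43,0,0,0],[-30,-7,43,0,0,0],[-30,-7,43,0,0,0],[-30,-7,43,0,0,0],[-14,0,20.5,0,0,0],[-14,0,20.5,0,0,0],[-14,0,20.5,0,0,0],[-15,0,20.5,0,0,0],[0,0,0,0,0,0]]]'
python3 - <<'E'
from h import *
o,R=st();p=get_image("wrist");save(p,"w2.png");print(proj(p,C),proj(p,[.4497,-.1285,.038]))
E
```

```text
time_s: 6.55
ee_pos: [0.4931, -0.0756, 0.0486]
orientation: [1.138, -2.312, 0.355]
ft_force: [0.1, -0.5, -0.5]
gripper_width: -0.001
finger_force: 0.0
t 6.55 pos [ 0.4931 -0.0756  0.0486] j [-0.6   0.7   0.5   1.92  0.12  1.04  2.27] F [ 0.1 -0.5 -0.5]
x [-0.5  -0.65  0.57] y [-0.79  0.61  0.  ] z [-0.35 -0.45 -0.82]
[325.46899937 131.64535982] [324.7258916  176.36684233]
```

View pics/w2.png

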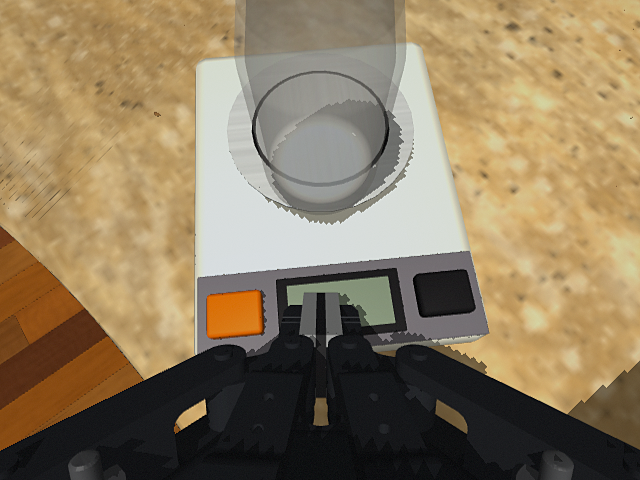

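The jar sits ahead of the fingertips: base around (322,150), ring centre around (321,128), both in line with the tool. The orange key is at (235,314) and the black key at (443,293).

```bash
python3 -m crank '[[[6.5,0.3,4.6,0,0,0],[6.5,0.3,4.6,0,0,0],[6.5,0.3,4.6,0,0,0],[2,0,1.4,0,0,0],[2,0,1.4,0,0,0],[2,0,1.4,0,0,0],[2,0,1.4,0,0,0],[2,0,1.4,0,0,0],[2,0,1.4,0,0,0]]]'
python3 - <<'E'
from h import *
o,R=st();p=get_image("wrist");save(p,"w3.png")
d=(C-[.4497,-.1285,.038]);d/=np.linalg.norm(d)
print("TCP->C along",(C-o["ee_pos"])@d*1e3, "lat",(C-o["ee_pos"])@[d[1],-d[0],0]*1e3)
E
```

```text
time_s: 7.72
ee_pos: [0.4692, -0.1053, 0.0484]
orientation: [1.139, -2.311, 0.356]
ft_force: [1.4, 0.3, 1.0]
gripper_width: 0.003
finger_force: 0.0
t 7.72 pos [ 0.4692 -0.1053  0.0484] j [-0.58  0.67  0.51  1.98  0.14  0.99  2.29] F [1.4 0.3 1. ]
x [-0.5  -0.65  0.57] y [-0.79  0.61  0.  ] z [-0.35 -0.45 -0.82]
TCP->C along 55.96658400736397 lat 0.7352426513411725
```

View pics/w3.png

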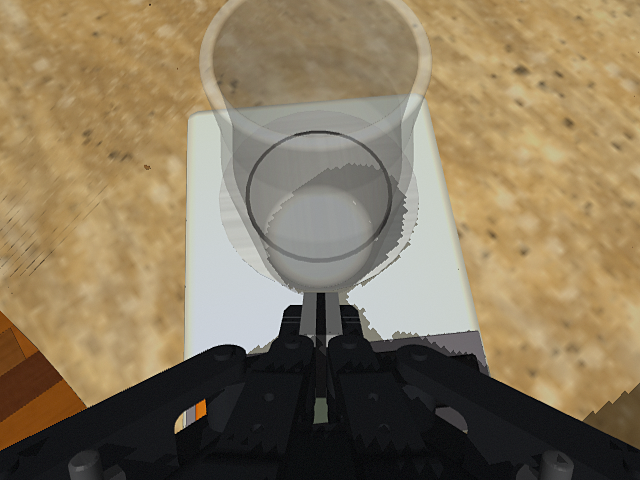

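The fingertip (320,292) now meets the jar's near edge. The ring centre is at about (319,195) and the jar base centre a little nearer, at about (321,235). I continue the nudge.

```bash
python3 -m crank '[[[2,0,1.4,0,0,0],[2,0,1.4,0,0,0],[2,0,1.4,0,0,0],[2,0,1.4,0,0,0],[2,0,1.4,0,0,0],[2,0,1.4,0,0,0],[0,0,0,0,0,0]]]'
python3 - <<'E'
from h import *
o,R=st();p=get_image("wrist");save(p,"w4.png",(180,120,460,330),2.7)
d=(C-[.4497,-.1285,.038]);d/=np.linalg.norm(d)
print("TCP->C along",(C-o["ee_pos"])@d*1e3, "lat",(C-o["ee_pos"])@[d[1],-d[0],0]*1e3,proj(p,C))
E
```

```text
time_s: 8.65
ee_pos: [0.4603, -0.117, 0.0483]
orientation: [1.139, -2.311, 0.356]
ft_force: [0.7, -0.5, -0.1]
gripper_width: 0.001
finger_force: 0.0
t 8.65 pos [ 0.4603 -0.117   0.0483] j [-0.57  0.67  0.52  2.01  0.15  0.97  2.29] F [ 0.7 -0.5 -0.1]
x [-0.5  -0.65  0.57] y [-0.79  0.61 -0.  ] z [-0.35 -0.45 -0.82]
TCP->C along 41.17030726434684 lat 1.0681272494710083 [324.31666557 228.49381572]
```

View pics/w4.png

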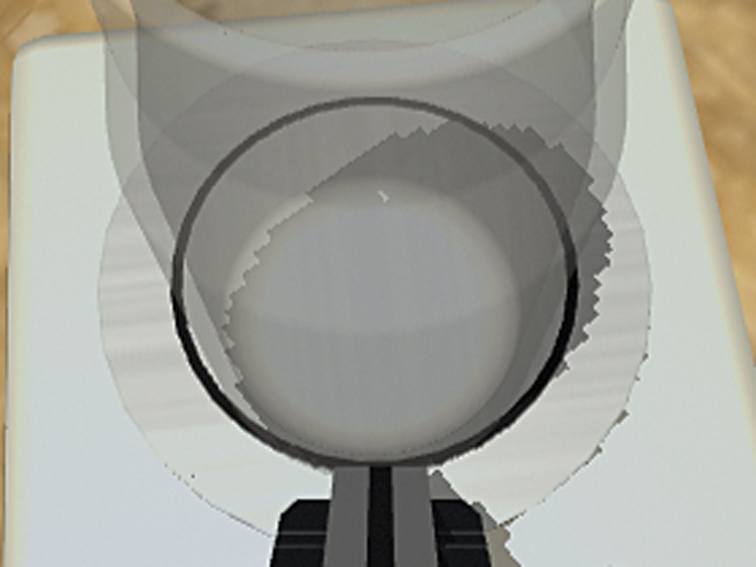

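The ring spans (173–577, 98–465) in the crop and the jar base spans (215–530, 178–460). It is laterally centred, with about 6 mm still to go. I push 6 mm more, then back off and check.

```bash
python3 -m crank '[[[1.6,0,1.1,0,0,0],[1.6,0,1.1,0,0,0],[1.6,0,1.1,0,0,0],[0,0,0,0,0,0],[-4,0,-2.8,0,0,0],[-8,0,-5.6,0,0,0],[-16,0,-11.2,0,0,0],[0,0,0,0,0,0]]]'
python3 - <<'E'
from h import *
o,R=st();p=get_image("wrist");save(p,"w5.png",(180,40,460,250),2.7)
print(proj(p,C))
for n in ("jar",):
  for r in regions_of(p,n)[:1]:
    P=cloud(p,r["mask"]);print(len(P))
E
```

```text
time_s: 9.7
ee_pos: [0.4794, -0.0923, 0.0482]
orientation: [1.143, -2.31, 0.356]
ft_force: [-0.0, -0.1, 0.3]
gripper_width: -0.002
finger_force: 0.0
t 9.7 pos [ 0.4794 -0.0923  0.0482] j [-0.59  0.68  0.51  1.96  0.13  1.01  2.28] F [-0.  -0.1  0.3]
x [-0.5  -0.65  0.57] y [-0.79  0.61 -0.  ] z [-0.34 -0.45 -0.82]
[324.76342777 168.68620062]
30308
```

View pics/w5.png

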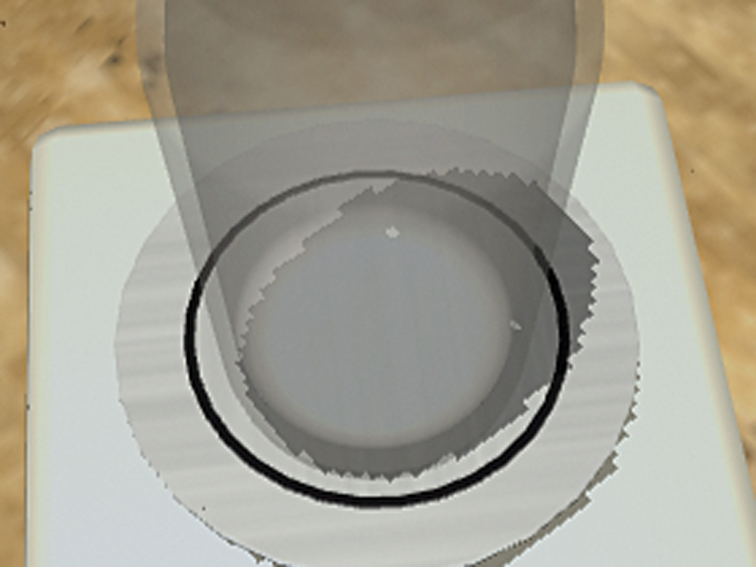

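Run:
```python
from h import *
p=get_image("wrist")
a=np.linspace(0,2*np.pi,181)
def ext(c,r,z=.038):
    q=np.array([(proj(p,[c[0]+r*np.cos(t),c[1]+r*np.sin(t),z])-[180,40])*2.7 for t in a]);return np.round([q[:,0].min(),q[:,0].max(),q[:,1].min(),q[:,1].max()])
from scipy.optimize import least_squares
s=least_squares(lambda c:ext(c,.035)-[186,569,172,506],C[:2],diff_step=1e-2).x
print("ring C",s,ext(s,.035))
d=np.array([-.625,-.781])
for k in (-4,-2,0,2,4): print(k,ext(s+d*k*1e-3,.0265),"inner",ext(s+d*k*1e-3,.0245,.041))
```

```text
ring C [ 0.43154168 -0.15485314] [185. 570. 170. 507.]
-4 [231. 524. 225. 482.] inner [240. 515. 224. 465.]
-2 [231. 523. 216. 472.] inner [240. 514. 215. 454.]
0 [232. 523. 207. 461.] inner [241. 514. 206. 443.]
2 [233. 523. 198. 451.] inner [242. 514. 197. 433.]
4 [234. 522. 190. 440.] inner [242. 514. 188. 422.]
```

```bash
python3 -m crank '[[[-8,0,-6,0,0,0],[23,0,-33,0,0,0],[23,0,-33,0,0,0],[23,0,-33,0,0,0],[23,0,-33,0,0,0],[0,0,0,0,-0.152,0],[0,0,0,0,-0.152,0],[0,0,0,0,-0.152,0],[0,0,0,0,-0.152,0],[0,0,0,0,0,0]]]'
python3 - <<'E'
from h import *
o,R=st();p=get_image("wrist")
k=proj(p,[.4325,-.151,.038]).astype(int);print(k)
x0,y0=max(k[0]-75,0),max(k[1]-75,0);print(x0,y0);save(p,"w6.png",(x0,y0,x0+150,y0+150),4)
hsv=cv2.cvtColor(p["img"],cv2.COLOR_RGB2HSV)
mm=((hsv[...,0]>5)&(hsv[...,0]<16)&(hsv[...,1]>190)&(hsv[...,2]>170));kk=proj(p,[.52,-.101,.032]).astype(int);print("key px",kk)
v,u=np.nonzero(mm);s=(abs(u-kk[0])<30)&(abs(v-kk[1])<30);print(s.sum())
if s.sum(): print("tare",ray_z(p,(u[s].mean(),v[s].mean()),.032))
for r in recognise(p,"tare_key")[:2]:print(r["p"],r["location"])
E
```

```text
time_s: 11.1
ee_pos: [0.4825, -0.0887, 0.2107]
orientation: [-1.38, 2.816, 0.004]
ft_force: [0.2, 0.9, 0.1]
gripper_width: -0.001
finger_force: 0.0
t 11.1 pos [ 0.4825 -0.0887  0.2107] j [-0.45  0.15  0.56  2.06 -0.1   0.95  2.65] F [0.2 0.9 0.1]
x [-0.61 -0.79 -0.01] y [-0.79  0.61 -0.  ] z [ 0.  0. -1.]
[322 120]
247 45
key px [277 235]
117
tare [ 0.5204898  -0.10311399  0.032     ]
0.84 [0.521, -0.102, 0.0333]
```

View pics/w6.png

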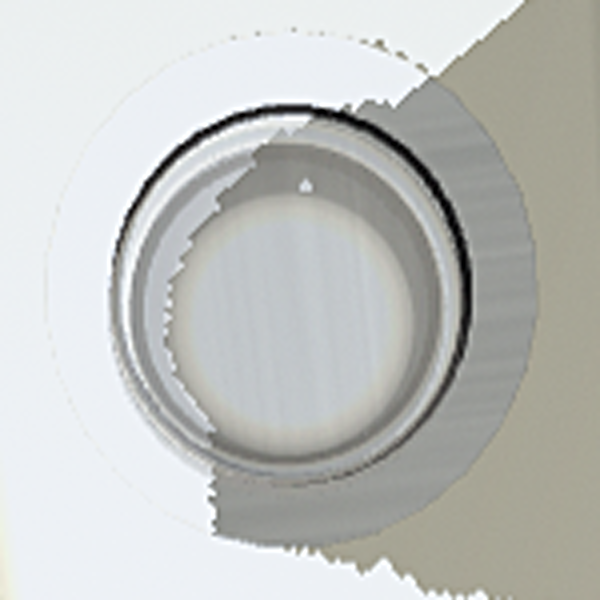

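Run:
```python
from h import *
p=get_image("wrist")
a=np.linspace(0,2*np.pi,181)
def ext(c,r,z):
    q=np.array([(proj(p,[c[0]+r*np.cos(t),c[1]+r*np.sin(t),z])-[246.6,44.6])*4 for t in a]);return np.array([q[:,0].min(),q[:,0].max(),q[:,1].min(),q[:,1].max()])
from scipy.optimize import least_squares
def fit(obs,z,r0):
    s=least_squares(lambda c:ext(c[:2],c[2],z)-obs,[C[0],C[1],r0],diff_step=1e-2,x_scale=[.01]*3);print(s.x.round(4),"res",s.fun.round(1));return s.x
A=fit([108,473,103,485],.038,.035);B=fit([45,538,30,547],.038,.048)
F=fit([180,412,192,455],.040,.024);Q=fit([125,460,115,480],.147,.0265)
d=np.array([-.625,-.781]);e=np.array([d[1],-d[0]])
for n,X in(("floor",F),("rim",Q)):print(n,"along",(X[:2]-(A+B)[:2]/2)@d*1e3,"lat",(X[:2]-(A+B)[:2]/2)@e*1e3)
```

```text
[ 0.4347 -0.1521  0.0352] res [ 0.5 -0.5 -0.4  0.5]
[ 0.4345 -0.152   0.0475] res [ 0.4 -0.4 -0.4  0.4]
[ 0.4368 -0.1476  0.0233] res [-5.   5.   4.7 -4.9]
[ 0.4372 -0.1477  0.0216] res [-3.2  3.2  3.  -3.2]
floor along -4.880248823828283 lat 1.0617032635636923
rim along -4.970686075116797 lat 0.6609108109910423
```

The pan/ring centre is at (290,290) in the crop and the jar base at (296,323). The fit puts the jar about 5 mm short, which is inside tolerance. I'll give it one more small nudge of about 4 mm for margin.

```bash
python3 -m crank '[[[0,0,0,0,0.152,0],[0,0,0,0,0.152,0],[0,0,0,0,0.152,0],[0,0,0,0,0.152,0],[-22,0,32,0,0,0],[-22,0,32,0,0,0],[-22,0,32,0,0,0],[-16,0,23,0,0,0],[0,0,0,0,0,0]]]'
python3 - <<'E'
from h import *
o,R=st();d=np.array([-.625,-.781,0])
print("fwd to old end",(np.array([.4794,-.0923,.0482])+d*.0341-o["ee_pos"])@d*1e3,"z down", (o["ee_pos"][2]-.0482)*1e3,"lat",(o["ee_pos"]-np.array([.4794,-.0923,.0482]))@R[:,1]*1e3,R.T@d,R.T@[0,0,-1])
E
```

```text
time_s: 12.38
ee_pos: [0.4826, -0.0863, 0.0637]
orientation: [1.14, -2.305, 0.356]
ft_force: [0.3, 0.2, 0.8]
gripper_width: -0.003
finger_force: 0.0
t 12.38 pos [ 0.4826 -0.0863  0.0637] j [-0.59  0.66  0.49  1.94  0.14  1.05  2.27] F [0.3 0.2 0.8]
x [-0.5  -0.65  0.57] y [-0.79  0.61  0.  ] z [-0.35 -0.45 -0.82]
fwd to old end 40.84601178127755 z down 15.501197191747384 lat 1.0962898281266 [0.81989358 0.02244271 0.57258784] [-0.57253037 -0.00179261  0.81988155]
```

```bash
python3 -m crank '[[[-9,0,12.7,0,0,0],[8.2,0,5.7,0,0,0],[8.2,0,5.7,0,0,0],[9.8,0,6.9,0,0,0],[1.7,0,1.2,0,0,0],[1.7,0,1.2,0,0,0],[1.7,0,1.2,0,0,0],[1.7,0,1.2,0,0,0],[1.7,0,1.2,0,0,0],[1.7,0,1.2,0,0,0]]]'; python3 -c "
from h import *
o,R=st();print((np.array([.4794,-.0923,.0482])+np.array([-.625,-.781,0])*.0341-o['ee_pos'])@[-.625,-.781,0]*1e3)"
python3 -m crank '[[[0,0,0,0,0,0],[-4,0,-2.8,0,0,0],[-14,0,-10,0,0,0],[-20,0,-14,0,0,0],[23,0,-33,0,0,0],[23,0,-33,0,0,0],[23,0,-33,0,0,0],[23,0,-33,0,0,0]]]' | grep -E "pos|force"
python3 -m crank '[[[0,0,0,0,-0.152,0],[0,0,0,0,-0.152,0],[0,0,0,0,-0.152,0],[0,0,0,0,-0.152,0],[0,0,0,0,0,0]]]' >/dev/null
python3 - <<'E'
from h import *
o,R=st();p=get_image("wrist")
k=proj(p,[.4325,-.151,.038]).astype(int)
x0,y0=max(k[0]-75,0),max(k[1]-75,0);print(x0,y0);save(p,"w7.png",(x0,y0,x0+150,y0+150),4)
K=np.array([.5203,-.1025,.045]);print("to key",R.T@(K-o["ee_pos"])*1e3)
E
```

```text
time_s: 13.62
ee_pos: [0.4563, -0.1222, 0.0494]
orientation: [1.139, -2.311, 0.356]
ft_force: [0.1, 0.9, -0.2]
gripper_width: 0.002
finger_force: 0.4
t 13.62 pos [ 0.4563 -0.1222  0.0494] j [-0.56  0.66  0.51  2.01  0.17  0.96  2.29] F [ 0.1  0.9 -0.2]
x [-0.5  -0.65  0.57] y [-0.79  0.61 -0.  ] z [-0.35 -0.45 -0.82]
-3.690618506644537
ee_pos: [0.4849, -0.0845, 0.2123]
ft_force: [0.5, 0.6, 0.2]
finger_force: 0.0
t 15.25 pos [ 0.484  -0.0869  0.2119] j [-0.43  0.15  0.54  2.06 -0.1   0.96  2.64] F [ 0.5  0.2 -1.5]
x [-0.61 -0.79 -0.01] y [-0.79  0.61 -0.  ] z [ 0.  0. -1.]
247 42
to key [ -8.77329159 -38.17804777 166.99366334]
```

View pics/w7.png

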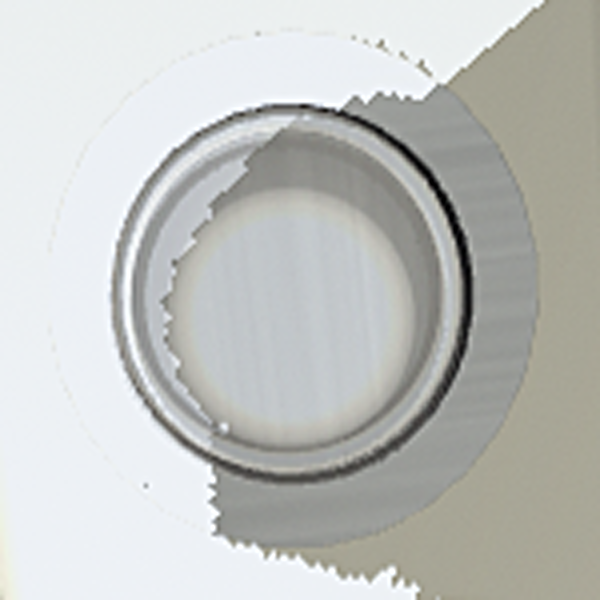

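The jar floor (295,316) and rim (290,290) sit well inside the ring (290,293), about 3 mm off centre, and nothing touches it. Now over the tare key.

```bash
python3 -m crank '[[[-4.5,-19,20,0,0,0],[-4.3,-19,20,0,0,0],[0,0,40,0,0,0],[0,0,40,0,0,0],[0,0,30,0,0,0],[0,0,17,0,0,0],[0,0,0,0,0,0]]]'
python3 - <<'E'
from h import *
o,R=st();print(R.T@(np.array([.5203,-.1025,.032])-o["ee_pos"])*1e3)
E
```

```text
time_s: 16.18
ee_pos: [0.5199, -0.1009, 0.0429]
orientation: [-1.391, 2.817, 0.004]
ft_force: [0.4, -0.6, 0.9]
gripper_width: -0.0
finger_force: 0.0
t 16.18 pos [ 0.5199 -0.1009  0.0429] j [-0.11  0.46  0.22  2.09 -0.17  0.62  2.72] F [ 0.4 -0.6  0.9]
x [-0.61 -0.79 -0.  ] y [-0.79  0.61  0.  ] z [-0.  0. -1.]
[ 1.09330228 -1.32583269 10.86295633]
```

Joint 7 is near its limit, so I back the yaw off slightly, then press.

```bash
python3 -m crank '[[[1,-1,0,0,0,0.12],[0,0,0,0,0,0.12],[0,0,0,0,0,0]]]' | grep pos; python3 -m crank '[[[0,0,4,0,0,0],[0,0,4,0,0,0],[0,0,3,0,0,0],[0,0,2,0,0,0],[0,0,2,0,0,0],[0,0,0,0,0,0],[0,0,0,0,0,0]]]'; python3 -c "
from h import *
st()"
```

```text
ee_pos: [0.5212, -0.1025, 0.0449]
time_s: 17.42
ee_pos: [0.5202, -0.1029, 0.0289]
orientation: [-1.041, 2.962, 0.003]
ft_force: [-1.1, -0.4, 2.2]
gripper_width: -0.003
finger_force: 1.4
t 17.43 pos [ 0.5202 -0.1029  0.0289] j [-0.14  0.49  0.27  2.09 -0.23  0.59  2.54] F [-1.1 -0.4  2.2]
x [-0.78 -0.63 -0.  ] y [-0.63  0.78  0.  ] z [ 0.  0. -1.]
```

```bash
python3 -m crank '[[[0,0,1,0,0,0],[0,0,1,0,0,0],[0,0,1,0,0,0],[0,0,0,0,0,0],[0,0,0,0,0,0]]]'; python3 -m crank '[[[0,0,-5,0,0,0],[0,0,-20,0,0,0],[0,0,-40,0,0,0],[0,0,-40,0,0,0],[0,0,-40,0,0,0],[0,0,0,0,0,0],[0,0,0,0,0,0]]]'
python3 - <<'E'
from h import *
st();a=get_image("wrist");b=get_image("scene")
cv2.imwrite("pics/w8.png",np.vstack([cv2.resize(a["img"][30:330,140:540,::-1],(600,300)),cv2.resize(b["img"][150:270,290:450,::-1],(600,300))]))
E
```

```text
time_s: 18.05
ee_pos: [0.5204, -0.103, 0.0273]
orientation: [-1.04, 2.961, 0.003]
ft_force: [-13.6, 1.8, 41.5]
gripper_width: -0.001
finger_force: 20.9
time_s: 18.92
ee_pos: [0.5198, -0.103, 0.1704]
orientation: [-1.042, 2.961, 0.003]
ft_force: [-0.8, -0.1, -0.1]
gripper_width: -0.003
finger_force: 0.0
t 18.93 pos [ 0.5198 -0.103   0.1704] j [-0.22  0.27  0.35  2.01 -0.12  0.88  2.44] F [-0.8 -0.1 -0.1]
x [-0.78 -0.63 -0.  ] y [-0.63  0.78  0.  ] z [ 0.  0. -1.]
```

View pics/w8.png

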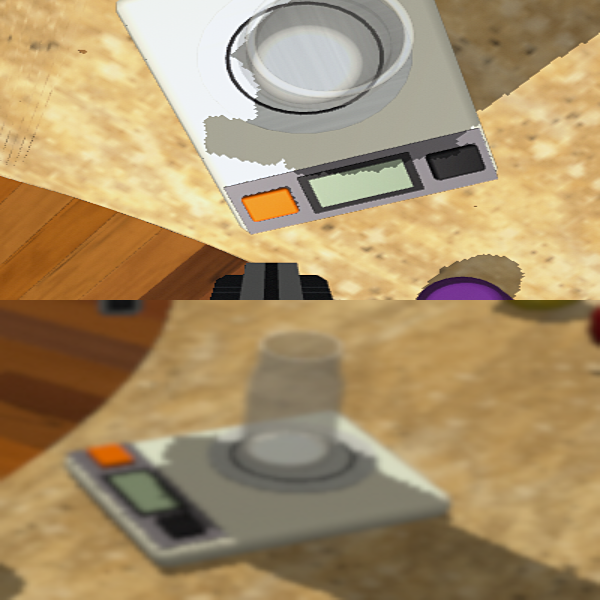

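The key bottomed out and was released. The jar stands inside the ring (305,58 in the upper half) and the arm is clear, so I hand the job in.

```bash
python3 -c "
from bench import *
print(close_job())"
```

```text
the job is handed in; nothing more can be done
None
```

The job is handed in: the jar stands upright inside the ring, about 3 mm off centre by camera, and the tare key was pressed right down and let go. No verdict came back, and the key press peaked at about 41 N at the wrist.

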